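# Fetch the garlic from its slide-lid box

## Task

I am about to chop garlic: please open the wooden garlic box by lifting the lid's bar end over the stop lip and sliding the lid out of its grooves, and lay the lid flat on the worktop, bar up, clear of the box. Then take the garlic bulb out of the box and set it down gently on the chopping board. Do not drag or tip the box, and leave the espresso cup, the lemon and the herb jar beyond it alone.

Things in the scene. Friction and masses are not known exactly. Their poses are not given: they have to be found in the camera images.
- garlic_box: Vented wooden box with a sliding lid, 142 (its x) x 206 (its y) x 88 mm high, loose on rubber feet, about 1.6 kg; origin at the centre of its underside, z up. The lid slides out at the +y end only, where the low front end and the stop lip are. It lies in two grooves along the long sides: groove floor 66 mm above the worktop, 16 mm high, 128 mm wide (x = -64 to 64).
- box_lip (a point): Middle of the top of the dark stop lip that crosses the box's +y end, 99 mm from the box's centre (lip at y = 95 to 103), 70 mm above the worktop, axes as the box. It stands 4 mm above the groove floor, so the lid's +y end must rise 4 mm to pass; it can rise 10 mm with the lid level, about 14 mm with the lid tilted.
- roof_end (a point): Middle of the line where the groove roofs end, 35 mm from the box's centre towards +y, 88 mm above the worktop; axes as the box. The roofs (82 to 88 mm high, at |x| = 55 to 71) cover the grooves from the closed end to here; from here to the lip the sides are cut down to 72 mm, open above. The lid's tail is out of the roofs after a slide of 125 mm.
- box_inside (a point): Centre of the box's inner floor, 10 mm above the worktop; axes as the box. Inside it measures 110 (x) x 182 (y) mm; the front end wall (+y) is 66 mm high and the lip 70 mm, the long sides and the closed end 88 mm.
- lid: Flat light-wood lid 123 (x) x 182 (y) x 6 mm, 0.11 to 0.22 kg, loose in the grooves (2.5 mm play at each side); origin at the centre of its underside, z up, y along the slide, same direction as the box's y when shut. A dark pull bar stands on it near its +y end.
- lid_bar (a point): Centre of the lid's dark pull bar: 80 mm long (along the lid's x), 14 mm thick (along its y), rising from the lid's top face to 24 mm above it; this point is 12 mm above the lid's top face, 18 mm above its underside and 66 mm from the lid's centre towards its +y end. Axes as the lid.
- bulb_center (a point): Centre (half-way up) of the whitish garlic bulb, 56 mm across and 56 mm high, about 34 g, standing on its flat root on the box's inner floor, hidden by the lid, within 26 mm of the middle of the box along the box's y and 16 mm along its x; z up. (Another bulb far back on the worktop is decoration.)
- board: Wooden chopping board 300 (its x) x 440 (its y) x 40 mm high, lying flat on the robot's right with its short +y end towards the robot; origin at the centre of its underside. A black drum grater lies across the far (-y) end; the near half is bare. Wall cabinets hang 0.42 m above the worktop from x = 0.61 m on (world), over the board's far half: keep the wrist out from under them.
- cup: White espresso cup, 65 x 90 x 56 mm, standing beyond the box; leave it alone. Origin at the centre of its underside.
- lemon: Lemon, 71 x 53 x 51 mm, standing beyond the box; leave it alone. Origin at the centre of its underside.
- herb_jar: Clear herb jar with a dark cap, 41 mm across, 105 mm high, standing beyond the box; leave it alone. Origin at the centre of its underside.

How it is judged:
By the outcome, as a careful person would: the job done as asked, in the order asked, and still so for the second after the job is handed in, with the robot touching nothing.
It also fails if it takes over 64 s, if anything falls off the work surface, if the arm or the gripper's body presses on something with over 40 N, if the wrist force passes 120 N, or if a joint passes its speed limit or range.

## Robot

A 7-joint arm with a two-finger parallel gripper is mounted at the origin on a cart in front of the work surface, level with it; the furniture and walls round the work are solid. World frame = base frame: x ahead of the robot, y to its left, z up, the work surface at z = 0. Lengths are in m, angles in rad, forces in N, time in s.
With the tool pointing down it reaches from about 0.4 to 0.85 m from the base axis. Payload 10.4 kg.
Tool frame: the origin (TCP) lies midway between the tips of the shut fingers; the grasp point (between the pads) lies 19 mm behind it; z points along the fingers, y is the line along which they close (so a half turn about z gives the same grasp; the last joint's range is limited). The gripper opens to 87 mm and grips with 3 to 60 N. Pads are 19 mm wide; open, the fingers measure 117 mm over their backs; the gripper's body (75 mm by 190 mm) begins 51 mm behind the grasp point.
Start: joints at [1.223, 0.332, -0.065, 1.46, 0.022, 1.35, -0.088], TCP at [0.199, -0.592, 0.195] pointing down, gripper open.
Joint ranges: [-2.6, 2.6], [-0.5, 2.12], [-1.47, 1.34], [0.16, 2.42], [-1.27, 4.41], [0.06, 2.06], [-2.6, 2.6]. Speed limits (rad/s): [2.22, 2.22, 2.79, 2.79, 3.14, 3.14, 3.14].

## Interface

Orientations are given as a unit quaternion [x, y, z, w].
In Python, from bench import r gives the robot as it stands.
- The arm moves only by the tool arm_command, never from a script. Its arguments are lists of equal length, an entry for each row: "xyz": the shift along the world's x, y, z in m, a list of three; "rot": the turn, a rotation vector about the world's x, y, z in rad, a list of three. In form: {"xyz": [[tx, ty, tz], ...], "rot": [[ax, ay, az], ...]}. A call has 1 to 20 rows; each row is the pose to reach, as a shift and turn from the pose commanded when the call began; what a row does not reach only later rows make up. A row lasts 1/12 s, in which the tool goes at most 41.7 mm and 7.16 degrees, less where a joint would pass 70% of its speed; a pose out of reach is approached as far as the arm can. A call with a gripper value outside its range is refused whole. "grip" is the opening, from 0 (shut) to 1 (fully open), set as the call begins (left out, the last holds). The fingers move at their own pace and stop on an object; "squeeze" is the grip in N (left out, the last holds). Time passes only in rows, so rows that repeat a pose let the fingers close. It gives the time, the measured TCP pose, the force, the opening and the grip force at its end, in the units of the state.
- r.read_state(): the state, without advancing time (a new reading comes with each control period).
- r.camera(name): name is "scene" or "side" or "wrist"; returns the picture (384x512x3 uint8, red, green, blue); there is no depth.
- r.camera_model(name): a dict with "fx", "fy", "cx", "cy" (pixels), "T" (4x4, takes a point from camera to world coordinates). Camera axes: x right, y up, looking along -z (the intrinsics and any distortion apply to the point x, -y, -z); pixel columns grow to the right and rows downward; lengths in m; the calibration is good to about 2 mm. A picture is of the moment at which its call begins: read the wrist's pose just before it. camera_model takes no time and is no camera call; for the wrist camera it gives the pose at the moment of the call.
- r.close_job(): hands the job in; it is judged then, once.
Trained networks look in the newest picture that a camera, given by its name, has taken for a name from the list of things; names that differ only in an ending like _2 or _b are one class to them, and where a whole thing is asked for, a point or a joint stands for the part that bears it (a point fixed in the world has none). Each returns a list of dicts, best first, with "conf" (0 to 1); they miss things now and then, are a little off and sometimes report something else, mostly with a low value. They report only what shows in the picture. A call takes as long as a camera call.
- r.look_for(label, camera): "at" ([x, y, z] in m, in the coordinates of the camera as it stood for that picture, good to about 4 mm: the middle of the surface that is visible of it).
- r.spot_point(label, camera): "at" ([x, y, z] in m, in the coordinates of the camera as it stood for that picture, good to about 4 mm: a listed point, or the origin of a listed thing).
The state is a dict: "time": time; "joint_positions": joint angles; "joint_vel": joint speeds; "joint_torque": joint torques, N m; "ee_pos": TCP position; "eef_rot": TCP orientation; "ft_force": force on the tool from outside, world axes, zero at the start; "torque": the same for the moment, N m; "width": finger opening in m; "grip_force": force on a finger pad.
Only numpy, scipy, OpenCV 4.12 (cv2) and the standard library are available. Lean on these libraries where they do the work, as an engineer would, in place of code of your own. Each camera call takes 0.05 s, during which the arm holds its last target. There are 200 camera calls.

## Working session

There is one attempt and no reset: what is moved stays moved. The work goes in short steps, Python scripts to look and compute and a tool call to move; the robot and the scene stay as the last step left them, time stands still between calls to the robot, and variables do not carry over. Pictures are saved under pics/ and viewed, at most 10 in all, crops included, and the job is handed in when it is done.

Besides the shell and the picture viewer there is one more tool, called as name(argument=value, ...), one argument or row to a line, values as JSON. arm_command: Moves the arm, as the interface text tells. Its arguments: {"type":"object","properties":{"xyz":{"type":"array"},"rot":{"type":"array"},"grip":{"type":"number"},"squeeze":{"type":"number"}},"required":["xyz","rot"]}

```bash
mkdir -p pics; cat > h.py <<'E'
from bench import r
import numpy as np, cv2
def snap(c,fn=None):
    im=r.camera(c)
    if fn: cv2.imwrite('pics/'+fn,im[:,:,::-1])
    return im
def w(c,p,M=None):
    T=np.array((M or r.camera_model(c))["T"]); return T[:3,:3]@np.array(p)+T[:3,3]
def find(c,labels,kind='spot_point'):
    for l in labels:
        for d in getattr(r,kind)(l,c)[:2]:
            print(c,l,round(d['conf'],2),np.round(w(c,d['at']),4))
E
python3 - <<'E'
from h import *
s=r.read_state(); print({k:np.round(v,3).tolist() for k,v in s.items()})
a=snap('scene','a.png'); find('scene',['garlic_box','box_lip','roof_end','lid','lid_bar','board','box_inside'])
b=snap('side','b.png'); find('side',['garlic_box','box_lip','roof_end','lid','lid_bar','board','cup','lemon','herb_jar'])
cv2.imwrite('pics/ab.png',cv2.resize(np.vstack([a,b]),(800*512//768*1,600*1) if 0 else (400,600))[:,:,::-1])
E
```

```text
{'time': 0.0, 'joint_positions': [1.223, 0.333, -0.065, 1.461, 0.022, 1.35, -0.089], 'joint_vel': [-0.001, 0.0, -0.0, -0.0, 0.0, 0.001, -0.0], 'joint_torque': [-0.0, -62.327, 0.025, -38.991, -0.061, 0.04, 0.0], 'ee_pos': [0.199, -0.592, 0.194], 'eef_rot': [0.987, 0.162, -0.0, -0.001], 'ft_force': [-0.113, 0.664, -0.154], 'torque': [0.04, -0.004, -0.021], 'grip_force': 0.0, 'width': 0.087}
scene garlic_box 0.98 [0.4779 0.0444 0.001 ]
scene box_lip 0.69 [0.4938 0.142  0.0749]
scene lid 0.62 [0.4837 0.0479 0.067 ]
scene lid_bar 0.62 [0.4847 0.114  0.0853]
scene board 0.74 [ 0.6507 -0.4223 -0.0045]
side garlic_box 0.66 [ 0.484   0.0442 -0.0006]
side box_lip 0.3 [0.4846 0.1143 0.0812]
side lid 0.77 [0.4811 0.0478 0.0678]
side lid_bar 0.36 [ 6.584e-01 -4.176e-01  2.000e-04]
side board 0.87 [ 6.575e-01 -4.196e-01 -5.000e-04]
side cup 0.9 [ 0.6776 -0.1139  0.0033]
side lemon 0.62 [0.6957 0.0615 0.0023]
side herb_jar 0.63 [ 0.7111 -0.0268  0.0013]
```

View pics/a.png

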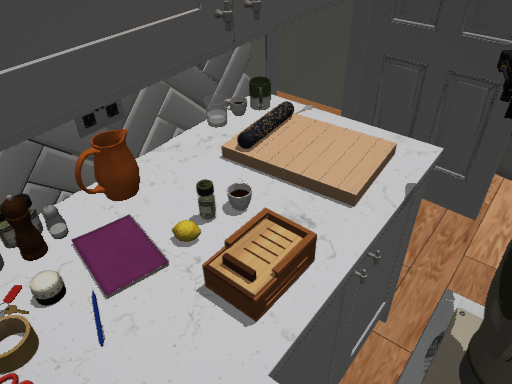

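View pics/b.png

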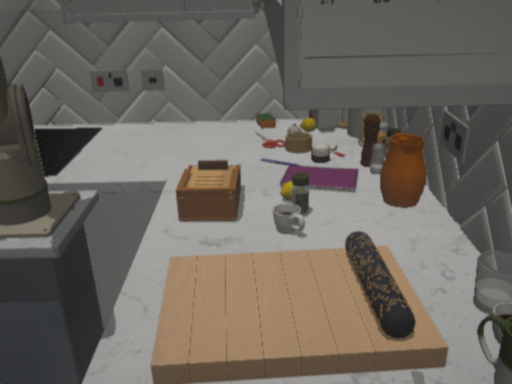

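```bash
python3 - <<'E'
from h import *
m=r.camera_model('wrist'); T=np.array(m['T']); print(np.round(T,3), m['fx'],m.keys())
from scipy.spatial.transform import Rotation as R
s=r.read_state(); Q=R.from_quat(s['eef_rot']); print(Q.inv().apply(T[:3,3]-s['ee_pos']), np.round(Q.inv().as_matrix()@T[:3,:3],3))
E
```

```text
[[ 0.32   0.906  0.278  0.276]
 [-0.947  0.306  0.093 -0.566]
 [-0.001 -0.293  0.956  0.385]
 [ 0.     0.     0.     1.   ]] 310.4766388374752 dict_keys(['fx', 'fy', 'cx', 'cy', 'T'])
[ 0.08058099 -0.00065546 -0.18976859] [[ 0.001  0.956  0.293]
 [ 1.    -0.001  0.   ]
 [ 0.001  0.293 -0.956]]
```

arm_command(
  xyz=[
    [0.01, 0.03, 0.02],
    [0.03, 0.065, 0.04],
    [0.045, 0.1, 0.06],
    [0.06, 0.14, 0.08],
    [0.076, 0.175, 0.09],
    [0.092, 0.21, 0.1],
    [0.107, 0.246, 0.11],
    [0.123, 0.282, 0.12],
    [0.14, 0.318, 0.125],
    [0.155, 0.354, 0.125],
    [0.171, 0.39, 0.125],
    [0.187, 0.427, 0.125],
    [0.203, 0.463, 0.125],
    [0.219, 0.499, 0.125],
    [0.234, 0.535, 0.125],
    [0.25, 0.571, 0.125],
    [0.26, 0.607, 0.125],
    [0.266, 0.642, 0.125],
    [0.266, 0.662, 0.125],
    [0.266, 0.662, 0.125],
  ],
  rot=[
    [0, 0, -0.02],
    [0, 0, -0.04],
    [0, 0, -0.06],
    [0, 0, -0.08],
    [0, 0, -0.1],
    [0, 0, -0.12],
    [0, 0, -0.14],
    [0, 0, -0.16],
    [0, 0, -0.18],
    [0, 0, -0.2],
    [0, 0, -0.22],
    [0, 0, -0.24],
    [0, 0, -0.26],
    [0, 0, -0.28],
    [0, 0, -0.3],
    [0, 0, -0.325],
    [0, 0, -0.325],
    [0, 0, -0.325],
    [0, 0, -0.325],
    [0, 0, -0.325],
  ],
)

```text
time: 2.57
ee_pos: [0.465, 0.0751, 0.3205]
eef_rot: [1.0, 0.004, 0.0, -0.001]
ft_force: [-0.8, -0.2, 0.6]
width: 0.087
grip_force: 0.0
```

```bash
python3 - <<'E'
from h import *
snap('wrist','c.png'); find('wrist',['garlic_box','box_lip','roof_end','lid','lid_bar'])
s=r.read_state();print(s['time'],s['ee_pos'],s['eef_rot'],s['joint_positions'])
E
```

```text
wrist box_lip 0.79 [0.4869 0.1426 0.067 ]
wrist lid 0.93 [0.4839 0.0472 0.0652]
wrist lid_bar 0.87 [0.4875 0.1068 0.0796]
2.8667 [0.46554821 0.06829969 0.3201502 ] [ 9.99999215e-01 -1.23701737e-03 -1.18187225e-05  1.99901389e-04] [ 0.60442915 -0.01519354 -0.82231162  1.59660396 -0.01074858  1.55543962
 -1.79092901]
```

View pics/c.png

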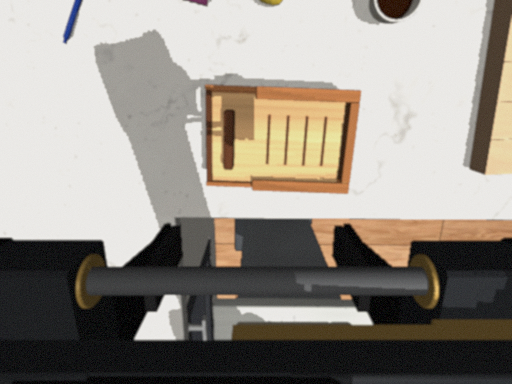

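```bash
cat >> h.py <<'E'
def px(c,u,v,z,M=None):
    m=M or r.camera_model(c); T=np.array(m['T'])
    d=T[:3,:3]@np.array([(u-m['cx'])/m['fx'],-(v-m['cy'])/m['fy'],-1]); t=(z-T[2,3])/d[2]
    return T[:3,3]+t*d
E
python3 - <<'E'
from h import *
for n,u,v,z in [('fl',208,86,.072),('fr',208,186,.072),('bl',360,92,.088),('br',348,192,.088),('bar1',229,110,.096),('bar2',229,168,.096),('rl',254,87,.088),('rr',252,190,.088),('pen',67,40,0),('edge',100,217,0),('edge2',420,217,0)]:
    print(n,np.round(px('wrist',u,v,z),4))
im=cv2.imread('pics/c.png'); cv2.imwrite('pics/c2.png',cv2.resize(im[70:205,190:375],None,fx=4,fy=4,interpolation=cv2.INTER_CUBIC))
E
```

```text
fl [0.5557 0.1342 0.072 ]
fr [0.416  0.1409 0.072 ]
bl [ 0.5476 -0.065   0.088 ]
br [ 0.4115 -0.0609  0.088 ]
bar1 [0.5256 0.1049 0.096 ]
bar2 [0.4487 0.107  0.096 ]
rl [0.554  0.0725 0.088 ]
rr [0.4147 0.0759 0.088 ]
pen [0.6231 0.3531 0.    ]
edge [0.3378 0.3464 0.    ]
edge2 [ 0.3368 -0.2191  0.    ]
```

View pics/c2.png

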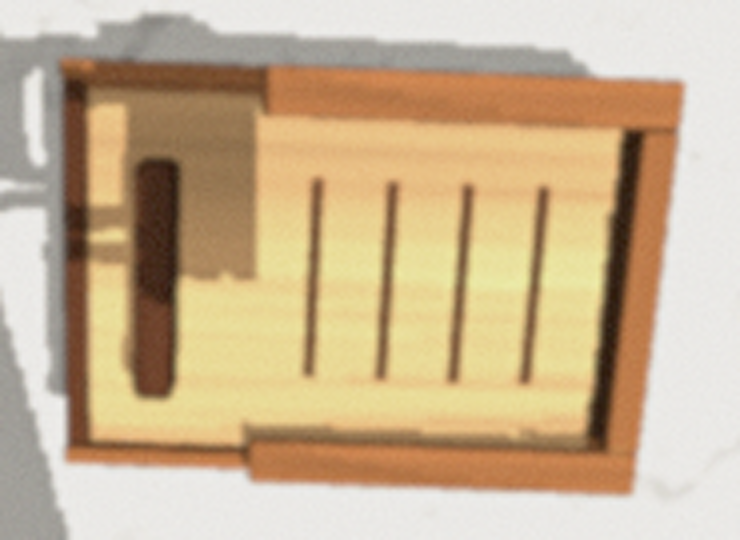

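arm_command(
  xyz=[
    [0.004, 0.008, -0.03],
    [0.008, 0.016, -0.065],
    [0.012, 0.024, -0.1],
    [0.016, 0.032, -0.135],
    [0.02, 0.04, -0.165],
    [0.02, 0.04, -0.18],
    [0.02, 0.04, -0.18],
    [0.02, 0.04, -0.18],
  ],
  rot=[
    [0, 0, -0.01],
    [0, 0, -0.02],
    [0, 0, -0.03],
    [0, 0, -0.03],
    [0, 0, -0.03],
    [0, 0, -0.03],
    [0, 0, -0.03],
    [0, 0, -0.03],
  ],
  grip=0.55,
)

```text
time: 3.53
ee_pos: [0.4853, 0.1088, 0.1402]
eef_rot: [1.0, -0.016, -0.001, 0.0]
ft_force: [-0.4, 0.5, 0.3]
width: 0.0498
grip_force: 0.0
```

```bash
python3 - <<'E'
from h import *
snap('wrist','d.png'); s=r.read_state();print(s['time'],s['ee_pos'],s['eef_rot'],s['width'],s['ft_force'])
find('wrist',['garlic_box','box_lip','roof_end','lid','lid_bar'])
E
```

```text
3.5833 [0.48606604 0.10903312 0.14118266] [ 9.99876660e-01 -1.56999560e-02  4.19656988e-04  1.29241068e-05] 0.048855820407037384 [-0.95709828  0.54660396 -1.21716578]
wrist box_lip 0.71 [0.4854 0.1469 0.0711]
wrist lid 0.9 [0.4832 0.0517 0.0636]
wrist lid_bar 0.93 [0.4875 0.1148 0.0838]
```

View pics/d.png

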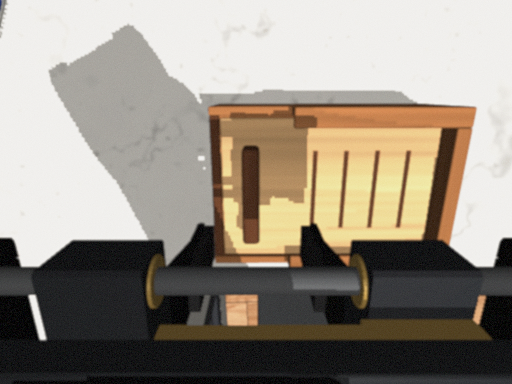

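```bash
python3 - <<'E'
from h import *
for n,u,v,z in [('bar1',251,147,.096),('bar2',251,243,.096),('fl',210,107,.072),('bl',475,107,.088),('lipR',218,258,.072),('br',450,241,.088),('s1t',316,152,.072),('s1b',312,226,.072)]:
    print(n,np.round(px('wrist',u,v,z),4))
m=r.camera_model('wrist');T=np.array(m['T']);p=T[:3,:3].T@(np.array([.486,.109,.141])-T[:3,3]);print(m['cx']+m['fx']*p[0]/-p[2],m['cy']+m['fy']*p[1]/p[2])
E
```

```text
bar1 [0.5278 0.1132 0.096 ]
bar2 [0.4472 0.1161 0.096 ]
fl [0.5573 0.1458 0.072 ]
bl [ 0.5518 -0.0573  0.088 ]
lipR [0.4205 0.1484 0.072 ]
br [ 0.44   -0.0553  0.088 ]
s1t [0.518  0.0592 0.072 ]
s1b [0.4504 0.0611 0.072 ]
258.3841398409138 220.85421513816783
```

arm_command(
  xyz=[
    [0.0015, 0.0055, -0.015],
    [0.0015, 0.0055, -0.03],
    [0.0015, 0.0055, -0.045],
    [0.0015, 0.0055, -0.055],
    [0.0015, 0.0055, -0.061],
    [0.0015, 0.0055, -0.065],
    [0.0015, 0.0055, -0.065],
    [0.0015, 0.0055, -0.065],
  ],
  rot=[
    [0, 0, 0],
    [0, 0, 0],
    [0, 0, 0],
    [0, 0, 0],
    [0, 0, 0],
    [0, 0, 0],
    [0, 0, 0],
    [0, 0, 0],
  ],
)

```text
time: 4.5
ee_pos: [0.4873, 0.1152, 0.0757]
eef_rot: [1.0, -0.015, 0.0, -0.0]
ft_force: [-0.1, -0.0, 0.5]
width: 0.0478
grip_force: 0.0
```

arm_command(
  xyz=[
    [0, 0, 0],
    [0, 0, 0],
    [0, 0, 0],
    [0, 0, 0],
    [0, 0, 0],
    [0, 0, 0],
    [0, 0, 0],
    [0, 0, 0],
  ],
  rot=[
    [0, 0, 0],
    [0, 0, 0],
    [0, 0, 0],
    [0, 0, 0],
    [0, 0, 0],
    [0, 0, 0],
    [0, 0, 0],
    [0, 0, 0],
  ],
  grip=0,
  squeeze=20,
)

```text
time: 5.17
ee_pos: [0.487, 0.1152, 0.0752]
eef_rot: [1.0, -0.015, 0.0, 0.0]
ft_force: [-1.0, -0.8, -0.3]
width: 0.0042
grip_force: 0.0
```

```bash
python3 - <<'E'
from h import *
snap('wrist','e.png'); s=r.read_state();print(s['time'],s['ee_pos'],s['width'],s['ft_force'],s['grip_force'])
find('wrist',['box_lip','lid','lid_bar'])
snap('scene','e2.png');find('scene',['box_lip','lid','lid_bar'])
a=cv2.imread('pics/e.png');b=cv2.imread('pics/e2.png')[190:318,180:350]
b=cv2.resize(b,(512,384)); cv2.imwrite('pics/e3.png',cv2.resize(np.vstack([a,b]),(400,600)))
E
```

```text
5.2167 [0.48697938 0.11516498 0.07516902] 0.002817794228130254 [ 0.85082681  0.00709192 -0.34831137] 0.0
wrist box_lip 0.75 [0.4815 0.1472 0.0738]
wrist lid 0.92 [0.4845 0.0515 0.064 ]
wrist lid_bar 0.62 [0.488  0.1131 0.0806]
scene box_lip 0.62 [0.4872 0.1386 0.0712]
scene lid 0.77 [0.4817 0.0482 0.0675]
scene lid_bar 0.9 [0.485  0.1127 0.0875]
```

View pics/e3.png

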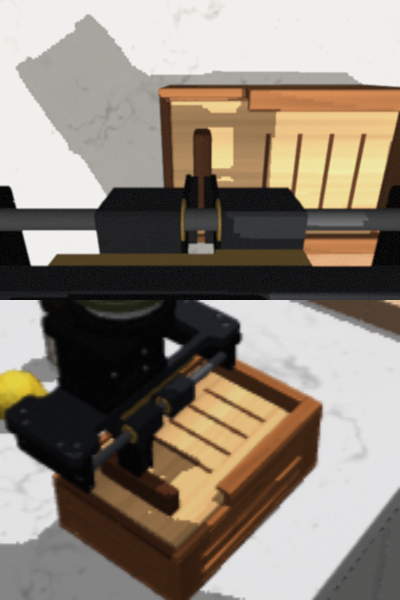

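arm_command(
  xyz=[
    [0, 0, 0],
    [0, 0, 0],
    [0, 0, 0],
  ],
  rot=[
    [0, 0, 0],
    [0, 0, 0],
    [0, 0, 0],
  ],
)

```text
time: 5.82
ee_pos: [0.487, 0.1152, 0.0752]
eef_rot: [1.0, -0.015, 0.0, 0.0]
ft_force: [-0.3, 0.1, 0.4]
width: 0.0005
grip_force: 0.0
```

```bash
python3 - <<'E'
from h import *
snap('wrist','f.png'); s=r.read_state();print(s['time'],s['ee_pos'],s['width'],s['ft_force'],s['grip_force'])
a=cv2.imread('pics/f.png');b=a[90:330,130:380]
cv2.imwrite('pics/f3.png',cv2.resize(b,None,fx=2.4,fy=2.4))
E
```

```text
5.8667 [0.48694467 0.11514523 0.07515977] 0.00017133408989937726 [-0.34031575 -0.30843123 -0.07216119] 0.0
```

View pics/f3.png

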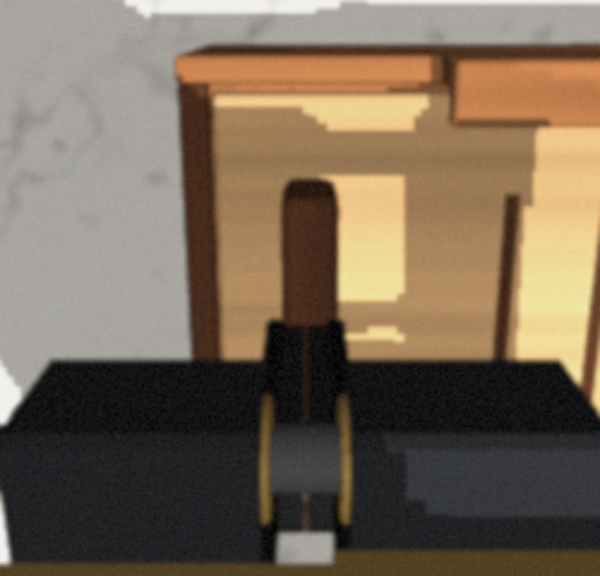

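```bash
python3 - <<'E'
from h import *
def proj(c,P):
    m=r.camera_model(c);T=np.array(m['T']);p=T[:3,:3].T@(np.array(P)-T[:3,3]);return m['cx']-m['fx']*p[0]/p[2],m['cy']+m['fy']*p[1]/p[2]
s=r.read_state();t=s['ee_pos']
def crop(c,im,cu,cv,h,w,k):
    u0,v0=int(cu-w/2),int(cv-h/2); o=cv2.resize(im[v0:v0+h,u0:u0+w,::-1],None,fx=k,fy=k,interpolation=cv2.INTER_CUBIC); raw=o.copy()
    for z,col in [(t[2],(0,0,255)),(.096,(0,255,0))]:
        u,v=proj(c,[t[0],t[1],z]);cv2.circle(o,(int((u-u0+.5)*k),int((v-v0+.5)*k)),3,col,-1)
    for dx in(-.04,.04):
        u,v=proj(c,[.4875+dx,.1147-dx*.03,.096]);cv2.circle(o,(int((u-u0+.5)*k),int((v-v0+.5)*k)),3,(255,255,0),-1)
    return np.hstack([raw,o])
A=[]
for c in('scene','side'):
    im=r.camera(c);u,v=proj(c,t);A.append(crop(c,im,u,v-8,48,64,6))
    print(c,u,v)
print(len(A));cv2.imwrite('pics/g.png',np.vstack(A)); print(np.vstack(A).shape)
print(r.read_state()['torque'])
E
```

```text
scene 237.89413348269122 270.20292090149565
side 213.243612441985 167.5540564627199
2
(576, 768, 3)
[0.06732916 0.0510569  0.03107474]
```

View pics/g.png

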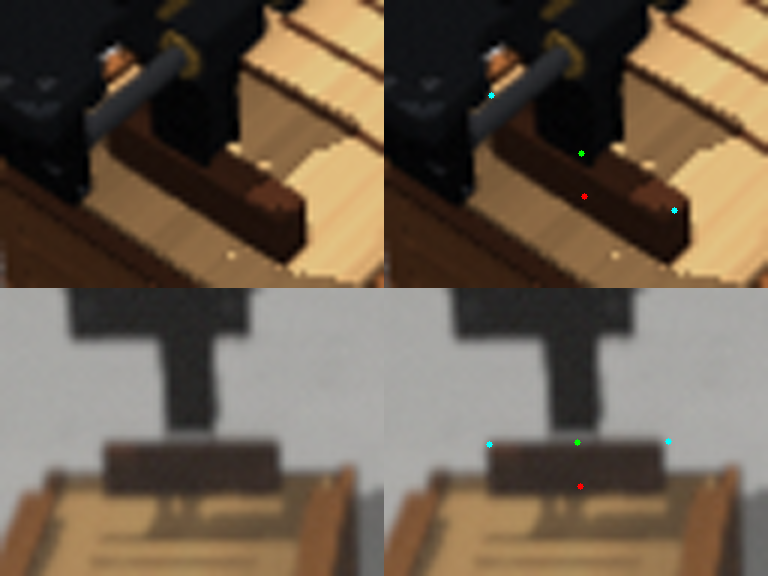

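arm_command(
  xyz=[
    [0, 0, 0.004],
    [0, 0, 0.004],
    [0, 0, 0.004],
    [0, 0, 0.004],
    [0, 0, 0.004],
    [0, 0, 0.004],
    [0, 0, 0],
    [0, 0, -0.006],
    [0, 0, -0.012],
    [0, 0, -0.016],
    [0, 0, -0.019],
    [0, 0, -0.02],
    [0, 0, -0.02],
  ],
  rot=[
    [0, 0, 0],
    [0, 0, 0],
    [0, 0, 0],
    [0, 0, 0],
    [0, 0, 0],
    [0, 0, 0],
    [0, 0, 0],
    [0, 0, 0],
    [0, 0, 0],
    [0, 0, 0],
    [0, 0, 0],
    [0, 0, 0],
    [0, 0, 0],
  ],
  grip=0.5,
)

```text
time: 7.05
ee_pos: [0.4868, 0.1152, 0.0548]
eef_rot: [1.0, -0.015, -0.0, -0.0]
ft_force: [-0.2, -0.4, -0.7]
width: 0.0436
grip_force: 0.0
```

arm_command(
  xyz=[
    [0, 0, 0],
    [0, 0, 0],
    [0, 0, 0],
    [0, 0, 0],
    [0, 0, 0],
    [0, 0, 0],
    [0, 0, 0],
    [0, 0, 0],
  ],
  rot=[
    [0, 0, 0],
    [0, 0, 0],
    [0, 0, 0],
    [0, 0, 0],
    [0, 0, 0],
    [0, 0, 0],
    [0, 0, 0],
    [0, 0, 0],
  ],
  grip=0,
  squeeze=20,
)

```text
time: 7.72
ee_pos: [0.4871, 0.1151, 0.0553]
eef_rot: [1.0, -0.015, 0.0, 0.0]
ft_force: [-0.7, -0.6, 1.4]
width: 0.0138
grip_force: 20.0
```

arm_command(
  xyz=[
    [0, 0, 0],
    [0, 0, 0.002],
    [0, 0, 0.004],
    [0, 0, 0.006],
    [0, 0, 0.007],
    [0, 0, 0.007],
    [0, 0, 0.007],
  ],
  rot=[
    [0, 0, 0],
    [0, 0, 0],
    [0, 0, 0],
    [0, 0, 0],
    [0, 0, 0],
    [0, 0, 0],
    [0, 0, 0],
  ],
  squeeze=35,
)

```text
time: 8.3
ee_pos: [0.487, 0.1151, 0.0622]
eef_rot: [1.0, -0.015, 0.0, 0.0]
ft_force: [-0.2, -0.3, -1.3]
width: 0.0133
grip_force: 35.0
```

arm_command(
  xyz=[
    [0, 0.004, 0],
    [0, 0.009, 0],
    [0, 0.015, 0],
    [0.001, 0.02, 0],
    [0.001, 0.025, 0],
    [0.001, 0.025, 0],
  ],
  rot=[
    [0, 0, 0],
    [0, 0, 0],
    [0, 0, 0],
    [0, 0, 0],
    [0, 0, 0],
    [0, 0, 0],
  ],
)

```text
time: 8.8
ee_pos: [0.4878, 0.1418, 0.0622]
eef_rot: [1.0, -0.014, 0.0, -0.0]
ft_force: [0.6, 0.0, -1.1]
width: 0.0139
grip_force: 35.0
```

```bash
python3 - <<'E'
from h import *
snap('scene','k.png');find('scene',['garlic_box','lid','lid_bar'])
snap('wrist','k2.png');find('wrist',['garlic_box','lid','lid_bar','box_lip'])
E
```

```text
scene garlic_box 0.7 [0.4802 0.0449 0.0017]
scene lid 0.8 [0.4835 0.0743 0.071 ]
scene lid_bar 0.95 [0.4851 0.141  0.0905]
wrist lid_bar 0.72 [0.4904 0.1407 0.0912]
```

arm_command(
  xyz=[
    [0, 0.01, 0],
    [0.0005, 0.022, 0],
    [0.001, 0.034, 0],
    [0.0015, 0.046, 0],
    [0.002, 0.058, 0],
    [0.002, 0.07, 0],
    [0.0025, 0.082, 0],
    [0.003, 0.094, 0],
    [0.0033, 0.105, 0],
    [0.0035, 0.112, 0],
    [0.0035, 0.115, 0],
    [0.0035, 0.115, 0],
  ],
  rot=[
    [0, 0, 0],
    [0, 0, 0],
    [0, 0, 0],
    [0, 0, 0],
    [0, 0, 0],
    [0, 0, 0],
    [0, 0, 0],
    [0, 0, 0],
    [0, 0, 0],
    [0, 0, 0],
    [0, 0, 0],
    [0, 0, 0],
  ],
)

```text
time: 10.25
ee_pos: [0.4912, 0.2561, 0.0622]
eef_rot: [1.0, -0.015, -0.0, -0.0]
ft_force: [0.1, -0.2, -1.9]
width: 0.0139
grip_force: 35.0
```

arm_command(
  xyz=[
    [0, 0, 0.01],
    [0, 0, 0.025],
    [0, 0, 0.04],
    [0, 0.01, 0.05],
    [0, 0.03, 0.05],
    [0, 0.055, 0.05],
    [0, 0.08, 0.05],
    [0, 0.105, 0.05],
    [0, 0.12, 0.05],
    [0, 0.12, 0.05],
    [0, 0.12, 0.05],
  ],
  rot=[
    [0, 0, 0],
    [0, 0, 0],
    [0, 0, 0],
    [0, 0, 0],
    [0, 0, 0],
    [0, 0, 0],
    [0, 0, 0],
    [0, 0, 0],
    [0, 0, 0],
    [0, 0, 0],
    [0, 0, 0],
  ],
)

```text
time: 11.17
ee_pos: [0.491, 0.3762, 0.1124]
eef_rot: [1.0, -0.014, -0.0, -0.0]
ft_force: [0.2, 0.0, -1.9]
width: 0.0137
grip_force: 35.0
```

```bash
python3 - <<'E'
from h import *
a=snap('scene','m.png');find('scene',['garlic_box','lid','lid_bar','bulb_center'])
b=snap('wrist','m2.png');find('wrist',['lid','lid_bar'])
c=snap('side')
cv2.imwrite('pics/m3.png',np.hstack([cv2.resize(a,(400,300)),cv2.resize(b,(400,300))])[:,:,::-1])
cv2.imwrite('pics/m3.png',np.vstack([cv2.imread('pics/m3.png'),np.hstack([cv2.resize(c[100:310,140:420],(400,300)),cv2.resize(a[180:330,100:300],(400,300))])[:,:,::-1]]))
s=r.read_state();print(s['ee_pos'],s['eef_rot'],s['time'])
E
```

```text
scene garlic_box 0.85 [0.4791 0.0438 0.0009]
scene lid 0.87 [0.4859 0.3119 0.1223]
scene lid 0.49 [ 6.514e-01 -4.185e-01 -6.000e-04]
scene lid_bar 0.71 [0.4902 0.3755 0.1428]
scene bulb_center 0.73 [0.4747 0.0189 0.0358]
wrist lid 0.94 [0.4851 0.3121 0.1226]
wrist lid_bar 0.55 [0.4937 0.3753 0.1374]
[0.49174254 0.37464526 0.11225362] [ 9.99879999e-01 -1.54910073e-02  8.69697877e-05  9.58647586e-05] 11.6167
```

View pics/m3.png

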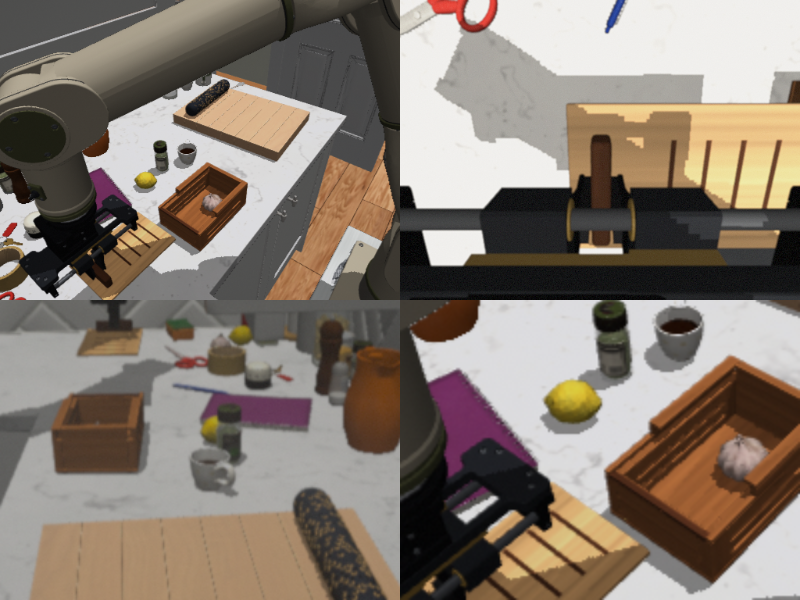

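arm_command(
  xyz=[
    [0, 0.003, -0.015],
    [0, 0.006, -0.035],
    [0, 0.01, -0.055],
    [0, 0.01, -0.075],
    [0, 0.01, -0.092],
    [0, 0.01, -0.104],
    [0, 0.01, -0.111],
    [0, 0.01, -0.115],
    [0, 0.01, -0.117],
    [0, 0.01, -0.118],
    [0, 0.01, -0.119],
    [0, 0.01, -0.119],
  ],
  rot=[
    [0, 0, 0],
    [0, 0, 0],
    [0, 0, 0],
    [0, 0, 0],
    [0, 0, 0],
    [0, 0, 0],
    [0, 0, 0],
    [0, 0, 0],
    [0, 0, 0],
    [0, 0, 0],
    [0, 0, 0],
    [0, 0, 0],
  ],
)

```text
time: 12.62
ee_pos: [0.4918, 0.3854, -0.0063]
eef_rot: [1.0, -0.015, 0.0, -0.0]
ft_force: [-0.1, 0.0, -1.7]
width: 0.0136
grip_force: 35.0
```

arm_command(
  xyz=[
    [0, 0, -0.001],
    [0, 0, -0.002],
    [0, 0, -0.003],
    [0, 0, -0.003],
  ],
  rot=[
    [0, 0, 0],
    [0, 0, 0],
    [0, 0, 0],
    [0, 0, 0],
  ],
)

```text
time: 12.95
ee_pos: [0.4914, 0.3851, -0.01]
eef_rot: [1.0, -0.015, -0.0, 0.0]
ft_force: [-0.7, 0.0, -0.7]
width: 0.0135
grip_force: 35.0
```

arm_command(
  xyz=[
    [0, 0, -0.0005],
    [0, 0, -0.001],
    [0, 0, -0.001],
  ],
  rot=[
    [0, 0, 0],
    [0, 0, 0],
    [0, 0, 0],
  ],
)

```text
time: 13.2
ee_pos: [0.4915, 0.3852, -0.0107]
eef_rot: [1.0, -0.015, 0.0, 0.0]
ft_force: [-1.6, -1.2, 0.2]
width: 0.0132
grip_force: 35.0
```

arm_command(
  xyz=[
    [0, 0, 0],
    [0, 0, 0],
    [0, 0, 0],
    [0, 0, 0],
    [0, 0, 0],
    [0, 0, 0.01],
    [0, 0, 0.03],
    [0, 0, 0.06],
    [0, 0, 0.1],
    [0, 0, 0.14],
    [0, -0.02, 0.175],
    [0, -0.055, 0.21],
    [-0.01, -0.09, 0.22],
    [-0.015, -0.13, 0.22],
    [-0.02, -0.17, 0.22],
    [-0.03, -0.21, 0.22],
    [-0.035, -0.25, 0.22],
    [-0.035, -0.29, 0.22],
    [-0.035, -0.32, 0.22],
    [-0.035, -0.32, 0.22],
  ],
  rot=[
    [0, 0, 0],
    [0, 0, 0],
    [0, 0, 0],
    [0, 0, 0],
    [0, 0, 0],
    [0, 0, 0],
    [0, 0, 0],
    [0, 0, 0],
    [0, 0, 0],
    [0, 0, 0],
    [0, 0, 0],
    [0, 0, 0],
    [0, 0, 0],
    [0, 0, 0],
    [0, 0, 0],
    [0, 0, 0],
    [0, 0, 0],
    [0, 0, 0],
    [0, 0, 0],
    [0, 0, 0],
  ],
  grip=0.5,
)

```text
time: 14.87
ee_pos: [0.4565, 0.0585, 0.21]
eef_rot: [1.0, -0.019, 0.001, 0.001]
ft_force: [0.3, -0.1, 0.4]
width: 0.0435
grip_force: 0.0
```

```bash
python3 - <<'E'
from h import *
a=snap('scene','n.png');find('scene',['garlic_box','lid','lid_bar','bulb_center','box_inside','board'])
b=snap('wrist','n2.png');find('wrist',['lid','lid_bar','garlic_box','bulb_center','box_inside'])
find('wrist',['bulb_center'],'look_for')
s=r.read_state();print(s['ee_pos'],s['eef_rot'],s['time'])
E
```

```text
scene garlic_box 0.6 [0.4804 0.0426 0.0016]
scene lid_bar 0.19 [ 0.6518 -0.4179 -0.0007]
scene bulb_center 0.64 [0.4727 0.0186 0.0392]
scene bulb_center 0.45 [ 0.691   0.0618 -0.    ]
scene box_inside 0.52 [ 7.084e-01 -2.780e-02 -4.000e-04]
scene board 0.91 [ 0.6528 -0.422  -0.0012]
wrist lid 0.78 [ 0.4882  0.3235 -0.0007]
wrist garlic_box 0.64 [0.4814 0.0416 0.0034]
wrist bulb_center 0.78 [0.4695 0.0154 0.0344]
wrist box_inside 0.6 [0.4821 0.0455 0.0093]
wrist bulb_center 0.78 [0.4784 0.0194 0.0477]
wrist bulb_center 0.35 [0.4833 0.0448 0.033 ]
[0.45644984 0.0653124  0.20912635] [ 9.99888024e-01 -1.49644661e-02 -5.66589518e-05  2.79912746e-05] 15.5667
```

```bash
python3 - <<'E'
from h import *
def proj(c,P):
    m=r.camera_model(c);T=np.array(m['T']);p=T[:3,:3].T@(np.array(P)-T[:3,3]);return np.array([m['cx']-m['fx']*p[0]/p[2],m['cy']+m['fy']*p[1]/p[2]])
for c,f in(('wrist','n2.png'),('scene','n.png')):
    im=cv2.imread('pics/'+f);h=cv2.cvtColor(im,cv2.COLOR_BGR2HSV)
    m=((h[...,1]<110)&(h[...,2]>70)).astype(np.uint8)
    poly=np.array([proj(c,[.482+x+.03*y,.0445+y-.03*x,.03]) for x,y in((-.055,-.09),(.055,-.09),(.055,.06),(-.055,.06))]).astype(int)
    k=np.zeros_like(m);cv2.fillPoly(k,[poly],1);m&=k
    n,l,st,ce=cv2.connectedComponentsWithStats(m)
    for i in range(1,n):
        if st[i,4]>60: print(c,st[i],ce[i],np.round(px(c,*ce[i],.038),4))
    print(c,'pred',proj(c,[.472,.018,.038]),np.linalg.norm(np.diff([proj(c,[.444,.018,.038]),proj(c,[.5,.018,.038])],axis=0)))
E
```

```text
wrist [ 273  124   47   48 1627] [295.57098955 147.22249539] [0.4755 0.0202 0.038 ]
wrist pred [297.45085213 150.15724733] 47.46570318726667
scene [259 247  25  23 374] [270.21390374 257.67379679] [0.4756 0.0224 0.038 ]
scene pred [272.73804077 257.18940917] 23.81010388848093
```

arm_command(
  xyz=[
    [0.005, -0.013, -0.02],
    [0.01, -0.026, -0.04],
    [0.0185, -0.04, -0.06],
    [0.0185, -0.05, -0.079],
    [0.0185, -0.05, -0.095],
    [0.0185, -0.05, -0.11],
    [0.0185, -0.05, -0.125],
    [0.0185, -0.05, -0.14],
    [0.0185, -0.05, -0.15],
    [0.0185, -0.05, -0.16],
    [0.0185, -0.05, -0.165],
    [0.0185, -0.05, -0.165],
    [0.0185, -0.05, -0.165],
  ],
  rot=[
    [-0.06, 0, 0],
    [-0.12, 0, 0],
    [-0.18, 0, 0],
    [-0.18, 0, 0],
    [-0.18, 0, 0],
    [-0.18, 0, 0],
    [-0.18, 0, 0],
    [-0.18, 0, 0],
    [-0.18, 0, 0],
    [-0.18, 0, 0],
    [-0.18, 0, 0],
    [-0.18, 0, 0],
    [-0.18, 0, 0],
  ],
  grip=0.85,
)

```text
time: 16.65
ee_pos: [0.4752, 0.0153, 0.0444]
eef_rot: [0.996, -0.015, 0.001, 0.09]
ft_force: [0.4, 0.5, 0.3]
width: 0.0741
grip_force: 0.0
```

arm_command(
  xyz=[
    [0, 0, -0.007],
    [0, 0, -0.014],
    [0, 0, -0.021],
    [0, 0, -0.026],
    [0, 0, -0.03],
    [0, 0, -0.033],
    [0, 0, -0.033],
  ],
  rot=[
    [0, 0, 0],
    [0, 0, 0],
    [0, 0, 0],
    [0, 0, 0],
    [0, 0, 0],
    [0, 0, 0],
    [0, 0, 0],
  ],
)

```text
time: 17.23
ee_pos: [0.4746, 0.0152, 0.0105]
eef_rot: [0.996, -0.015, 0.001, 0.09]
ft_force: [0.7, -0.4, -0.7]
width: 0.0742
grip_force: 0.0
```

```bash
python3 - <<'E'
from h import *
a=snap('scene','p.png');find('scene',['garlic_box','bulb_center'])
b=snap('wrist','p2.png');find('wrist',['bulb_center'])
s=r.read_state();print(s['ee_pos'],s['eef_rot'],s['time'],s['ft_force'],s['torque'])
o=np.hstack([cv2.resize(a[200:320,190:350],(400,300)),cv2.resize(b,(400,300))]); c=snap('side');cv2.imwrite('pics/p3.png',np.vstack([o,cv2.resize(c[130:280,100:500],(800,300))])[:,:,::-1])
E
```

```text
scene garlic_box 0.95 [0.481  0.0465 0.0038]
scene bulb_center 0.6 [0.4718 0.0176 0.04  ]
wrist bulb_center 0.83 [0.4723 0.0152 0.0344]
[0.47520746 0.01521162 0.01146667] [ 0.9958365  -0.01505071  0.00162224  0.08989169] 17.4833 [ 1.10774515 -0.0855762  -0.52748304] [0.29159298 0.02559918 0.02356901]
```

arm_command(
  xyz=[
    [0, 0, 0],
    [0, 0, 0],
    [0, 0, 0],
    [0, 0, 0],
    [0, 0, 0],
    [0, 0, 0],
  ],
  rot=[
    [0, 0, 0],
    [0, 0, 0],
    [0, 0, 0],
    [0, 0, 0],
    [0, 0, 0],
    [0, 0, 0],
  ],
  grip=0,
  squeeze=8,
)

```text
time: 18.03
ee_pos: [0.4749, 0.0152, 0.0112]
eef_rot: [0.996, -0.015, 0.001, 0.09]
ft_force: [-0.5, 0.8, 0.2]
width: 0.0495
grip_force: 7.0
```

arm_command(
  xyz=[
    [0, 0, 0.003],
    [0, 0, 0.008],
    [0, 0, 0.014],
    [0, 0, 0.02],
    [0, 0, 0.02],
  ],
  rot=[
    [0, 0, 0],
    [0, 0, 0],
    [0, 0, 0],
    [0, 0, 0],
    [0, 0, 0],
  ],
)

```text
time: 18.45
ee_pos: [0.476, 0.0154, 0.0327]
eef_rot: [0.996, -0.015, 0.002, 0.09]
ft_force: [0.5, 0.3, 1.4]
width: 0.0496
grip_force: 7.0
```

```bash
python3 - <<'E'
from h import *
a=snap('scene');find('scene',['garlic_box','bulb_center'])
b=snap('wrist');find('wrist',['bulb_center'])
s=r.read_state();print(s['ee_pos'],s['width'],s['grip_force'])
E
```

```text
scene garlic_box 0.76 [0.4831 0.0451 0.0037]
scene bulb_center 0.64 [0.4786 0.0174 0.0581]
scene bulb_center 0.52 [ 0.6526 -0.4217 -0.0013]
wrist bulb_center 0.58 [0.4687 0.0157 0.0577]
[0.474771   0.01510839 0.03098391] 0.04967799758679763 6.957302721566521
```

arm_command(
  xyz=[
    [0, 0, 0.01],
    [0, 0, 0.03],
    [0, 0, 0.055],
    [0, 0, 0.085],
    [0, 0, 0.115],
    [0.003, -0.015, 0.135],
    [0.006, -0.04, 0.14],
    [0.01, -0.07, 0.14],
    [0.014, -0.105, 0.14],
    [0.018, -0.14, 0.14],
    [0.022, -0.175, 0.14],
    [0.027, -0.21, 0.14],
    [0.032, -0.245, 0.14],
    [0.036, -0.28, 0.14],
    [0.04, -0.315, 0.14],
    [0.045, -0.35, 0.14],
    [0.05, -0.385, 0.14],
    [0.055, -0.415, 0.14],
    [0.055, -0.435, 0.14],
    [0.055, -0.435, 0.14],
  ],
  rot=[
    [0, 0, 0],
    [0, 0, 0],
    [0, 0, 0],
    [0, 0, 0],
    [0, 0, 0],
    [0, 0, 0],
    [0, 0, 0],
    [0, 0, 0],
    [0, 0, 0],
    [0, 0, 0],
    [0, 0, 0],
    [0, 0, 0],
    [0, 0, 0],
    [0, 0, 0],
    [0, 0, 0],
    [0, 0, 0],
    [0, 0, 0],
    [0, 0, 0],
    [0, 0, 0],
    [0, 0, 0],
  ],
)

```text
time: 20.37
ee_pos: [0.5277, -0.4251, 0.171]
eef_rot: [0.996, -0.018, 0.0, 0.091]
ft_force: [-0.8, -0.5, -0.4]
width: 0.0499
grip_force: 7.0
```

```bash
python3 - <<'E'
from h import *
a=snap('scene','q.png');find('scene',['garlic_box','bulb_center','board'])
b=snap('wrist','q1.png');find('wrist',['bulb_center','board'])
c=snap('side','q2.png');find('side',['bulb_center','board'])
s=r.read_state();print(s['ee_pos'],s['eef_rot'],s['width'],s['grip_force'],s['time'])
E
```

```text
scene garlic_box 0.82 [0.4801 0.0435 0.    ]
scene bulb_center 0.49 [ 0.5258 -0.4253  0.1962]
scene board 0.8 [ 0.6523 -0.4194  0.0007]
wrist bulb_center 0.56 [ 0.5247 -0.4183  0.1978]
wrist board 0.6 [ 6.527e-01 -4.164e-01  4.000e-04]
side bulb_center 0.6 [ 0.5312 -0.4152  0.1953]
side board 0.95 [ 0.6559 -0.4187 -0.0016]
[ 0.53022546 -0.41924881  0.17145557] [ 0.99583869 -0.01460882  0.00153196  0.08994192] 0.04948475791271729 6.95742312411312 20.8667
```

arm_command(
  xyz=[
    [0, 0, -0.015],
    [0, 0, -0.035],
    [0, 0, -0.055],
    [0, 0, -0.075],
    [0, 0, -0.093],
    [0, 0, -0.107],
    [0, 0, -0.117],
    [0, 0, -0.123],
    [0, 0, -0.126],
    [0, 0, -0.127],
    [0, 0, -0.127],
  ],
  rot=[
    [0, 0, 0],
    [0, 0, 0],
    [0, 0, 0],
    [0, 0, 0],
    [0, 0, 0],
    [0, 0, 0],
    [0, 0, 0],
    [0, 0, 0],
    [0, 0, 0],
    [0, 0, 0],
    [0, 0, 0],
  ],
)

```text
time: 21.78
ee_pos: [0.5304, -0.42, 0.0448]
eef_rot: [0.996, -0.015, 0.002, 0.09]
ft_force: [0.1, -0.4, -1.1]
width: 0.0498
grip_force: 7.0
```

arm_command(
  xyz=[
    [0, 0, -0.001],
    [0, 0, -0.002],
    [0, 0, -0.002],
  ],
  rot=[
    [0, 0, 0],
    [0, 0, 0],
    [0, 0, 0],
  ],
)

```text
time: 22.03
ee_pos: [0.5301, -0.42, 0.0425]
eef_rot: [0.996, -0.015, 0.002, 0.09]
ft_force: [-0.4, -1.6, -0.2]
width: 0.0496
grip_force: 7.0
```

arm_command(
  xyz=[
    [0, 0, -0.0005],
    [0, 0, -0.001],
    [0, 0, -0.001],
  ],
  rot=[
    [0, 0, 0],
    [0, 0, 0],
    [0, 0, 0],
  ],
)

```text
time: 22.28
ee_pos: [0.53, -0.4198, 0.0412]
eef_rot: [0.996, -0.015, 0.001, 0.09]
ft_force: [-0.7, 0.0, -0.0]
width: 0.0497
grip_force: 7.0
```

arm_command(
  xyz=[
    [0, 0, -0.0005],
    [0, 0, -0.0005],
    [0, 0, -0.0005],
  ],
  rot=[
    [0, 0, 0],
    [0, 0, 0],
    [0, 0, 0],
  ],
)

```text
time: 22.53
ee_pos: [0.53, -0.4199, 0.041]
eef_rot: [0.996, -0.015, 0.001, 0.09]
ft_force: [-1.5, 1.7, 2.6]
width: 0.0497
grip_force: 7.7
```

```bash
python3 - <<'E'
from h import *
c=snap('side','t.png');find('side',['bulb_center'])
F=[]
for i in range(6):
    r.camera('side');s=r.read_state();F.append(s['ft_force'])
print(np.mean(F,0),s['ee_pos'])
a=snap('wrist');b=snap('scene');find('scene',['bulb_center'])
o=np.hstack([cv2.resize(c[180:330,180:380],(400,300),interpolation=2),cv2.resize(b[100:220,220:380],(400,300),interpolation=2)])
cv2.imwrite('pics/t3.png',o[:,:,::-1])
E
```

```text
side bulb_center 0.61 [ 0.5285 -0.4155  0.0684]
side bulb_center 0.51 [ 0.6592 -0.4192 -0.0015]
[-1.72478311  1.61810091  4.0528642 ] [ 0.53002263 -0.41987436  0.04084536]
scene bulb_center 0.54 [ 0.5277 -0.4173  0.0698]
```

arm_command(
  xyz=[
    [0, 0, 0.0005],
    [0, 0, 0.0005],
    [0, 0, 0.0005],
    [0, 0, 0.0005],
  ],
  rot=[
    [0, 0, 0],
    [0, 0, 0],
    [0, 0, 0],
    [0, 0, 0],
  ],
  grip=0.64,
)

```text
time: 23.42
ee_pos: [0.5298, -0.4198, 0.0408]
eef_rot: [0.996, -0.015, 0.001, 0.09]
ft_force: [-0.2, 0.7, 0.8]
width: 0.0558
grip_force: 0.0
```

arm_command(
  xyz=[
    [0, 0, 0],
    [0, 0, 0],
    [0, 0, 0],
    [0, 0, 0],
    [0, 0, 0],
    [0, 0.001, 0.006],
    [0, 0.003, 0.018],
    [0, 0.006, 0.034],
    [0, 0.01, 0.055],
    [0, 0.014, 0.08],
    [0, 0.018, 0.105],
    [-0.01, 0.018, 0.13],
    [-0.03, 0.018, 0.15],
    [-0.05, 0.018, 0.16],
    [-0.06, 0.018, 0.16],
    [-0.06, 0.018, 0.16],
    [-0.06, 0.018, 0.16],
  ],
  rot=[
    [0, 0, 0],
    [0, 0, 0],
    [0, 0, 0],
    [0, 0, 0],
    [0, 0, 0],
    [0, 0, 0],
    [0, 0, 0],
    [0, 0, 0],
    [0, 0, 0],
    [0, 0, 0],
    [0, 0, 0],
    [0, 0, 0],
    [0, 0, 0],
    [0, 0, 0],
    [0, 0, 0],
    [0, 0, 0],
    [0, 0, 0],
  ],
  grip=0.9,
)

```text
time: 24.83
ee_pos: [0.4699, -0.4016, 0.2011]
eef_rot: [0.996, -0.015, 0.001, 0.09]
ft_force: [0.2, 0.6, -0.5]
width: 0.0781
grip_force: 0.0
```

```bash
python3 - <<'E'
from h import *
a=snap('scene','u.png');find('scene',['garlic_box','bulb_center','lid'])
b=snap('wrist','u1.png');find('wrist',['bulb_center'])
c=snap('side','u2.png');find('side',['bulb_center','cup','lemon','herb_jar','garlic_box','lid'])
print(r.read_state()['time'])
cv2.imwrite('pics/u3.png',np.vstack([np.hstack([cv2.resize(x,(400,300)) for x in(a,b)]),np.hstack([cv2.resize(c,(400,300)),cv2.resize(a[90:270,180:420],(400,300))])])[:,:,::-1])
E
```

```text
scene garlic_box 0.65 [0.4802 0.0435 0.0024]
scene bulb_center 0.69 [ 0.5289 -0.4193  0.0686]
wrist bulb_center 0.6 [ 0.5267 -0.4172  0.0702]
side bulb_center 0.87 [ 0.5315 -0.4169  0.0663]
side cup 0.71 [ 6.777e-01 -1.125e-01 -5.000e-04]
side lemon 0.44 [0.6938 0.0642 0.0029]
side herb_jar 0.82 [ 7.084e-01 -2.770e-02  2.000e-04]
side garlic_box 0.77 [0.4841 0.0439 0.0006]
side lid 0.84 [0.4894 0.321  0.0017]
side lid 0.6 [ 0.5329 -0.4138  0.0673]
25.4833
```

View pics/u3.png

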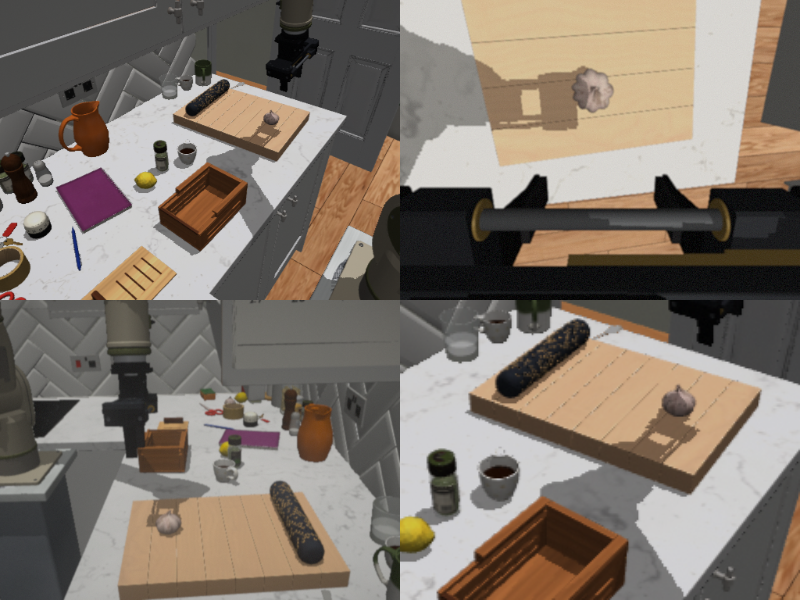

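The bulb stands upright on the near part of the board, at about (592,90) in the top-right wrist view. The lid lies flat and clear of the box, and the box, cup, lemon and jar haven't moved.

```bash
python3 -c "
from bench import r
print(r.close_job())"
```

```text
the job is handed in; nothing more can be done
None
```

The box is open with its lid flat on the worktop, bar up and clear of the box, and the garlic bulb stands on the near half of the chopping board. The box, cup, lemon and herb jar have not moved; I handed the job in at about 25.5 s of the 64 s, and no verdict came back.

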